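# Unlock the folding stay and shut the key box

## Robot

A 6-joint arm with a two-finger parallel gripper is mounted at the origin on the work surface. World frame = base frame: x ahead of the robot, y to its left, z up, the work surface at z = 0. Lengths are in mm, angles in rad, forces in N, time in s.
With the tool pointing down it reaches from about 300 to 1000 mm from the base axis. Payload 5.1 kg.
Tool frame: the origin (TCP) lies at the very end of the fingers, on their centre line; the grasp point (between the pads) lies manip.tcp_to_grasp behind it (manip.tcp_to_grasp is the distance from the TCP to the grasp point, in mm); z points along the fingers, y is the line along which they close (so a half turn about z gives the same grasp; the last joint's range is limited). The gripper opens to 95 mm and grips with 3 to 60 N. Pads are 20 mm wide; open, the fingers measure 119 mm over their backs; the gripper's body (75 mm by 180 mm) begins 59 mm behind the grasp point.
Start: joints at [1.019, 0.124, 1.65, -0, 1.367, -0.083], TCP at [293.698, 579.85, 214.656] pointing down, gripper open.
Joint ranges: [-2.61, 2.61], [-1.02, 2.33], [0.03, 2.71], [-1.35, 4.49], [0.32, 2.68], [-2.91, 2.91]. Speed limits (rad/s): [2.57, 2.57, 3.14, 3.14, 3.14, 3.14].

## Interface

Orientations are given as a unit quaternion [w, x, y, z].
In Python, from workcell import manip, optics, find_in, cut_out gives the robot as it stands. The module is installed in compiled form; this text tells all that it offers.
- The arm moves only by the shell command python3 -m handwheel 'ROWS' [FORCE]. ROWS is JSON, a list of rows, each a list of 5 numbers: the shift along the tool's x, y, z in m, then the turn about the tool's z in rad, then the finger opening in m, from 0 to 0.0951. In form: [[tx, ty, tz, yaw, fingers], ...]. A call has exactly 10 rows; each row is the pose to reach, as a shift and turn from the pose commanded when the call began, along the tool's axes at that moment; what a row does not reach only later rows make up. A row lasts 1/8 s, in which the tool goes at most 62.5 mm and 10.7 degrees, less where a joint would pass 70% of its speed; a pose out of reach is approached as far as the arm can. A call with a gripper value outside its range is refused whole. The fingers move at their own pace and stop on an object; FORCE is the grip in N (left out, the last holds). Time passes only in rows, so rows that repeat a pose let the fingers close, or fill a call up. It gives the time, the measured TCP pose, the force, the opening and the grip force at its end, in the units of the state.
- manip.state(): the state, without advancing time (a new reading comes with each control period).
- optics.camera(name): name is "scene" or "top" or "wrist"; returns a dict with "img" (400x640x3 uint8, blue, green, red), "range_z" (400x640 float32, mm along the optical axis (not along the pixel's ray), 0 where there is no reading), "fovy" (degrees; the focal length in pixels is half the picture's height over the tangent of half this angle, whatever the lens; pixels are square), "cx", "cy" (the principal point, pixels), "distortion" ([k1, k2, p1, p2, k3] as OpenCV has them; the pictures are not rectified), "T" (4x4, takes a point from camera to world coordinates); the wrist camera has in their place "mount" (4x4, takes a point from camera to tool coordinates, whose origin is the TCP and whose axes are the flange's). Camera axes: x right, y down, z forward; pixel columns grow to the right and rows downward; lengths in mm; the calibration is good to about 2 mm. A picture is of the moment at which its call begins: read the wrist's pose just before it.
- manip.close_job(): hands the job in; it is judged then, once.
Trained networks look in a picture, given as the dict that the camera call returned (one of the last four; its "shot" number tells which), for a name from the list of things; names that differ only in an ending like _2 or _b are one class to them, and where a whole thing is asked for, a point or a joint stands for the part that bears it (a point fixed in the world has none). Each returns a list of dicts, best first, with "score" (0 to 1); they miss things now and then, are a little off and sometimes report something else, mostly with a low value. They report only what shows in the picture. A call takes as long as a camera call. They do not tell look-alikes from the thing itself.
- find_in(picture, label): "box" ([left, top, width, height] in pixels, round what is visible of it).
- cut_out(picture, label): "pixels" (400x640 bool, what is visible of it) and "box" ([left, top, width, height] in pixels, round what is visible of it).
The state is a dict: "time_s": time; "qpos": joint angles; "joint_velocities": joint speeds; "tau": joint torques, N m; "ee_pos": TCP position; "tcp_rot": TCP orientation; "ft_force": force on the tool from outside, world axes, zero at the start; "ft_torque": the same for the moment, N m; "finger_gap": finger opening in mm; "grip_force": force on a finger pad.
Only numpy, scipy, OpenCV 4.12 (cv2) and the standard library are available. Lean on these libraries where they do the work, as an engineer would, in place of code of your own. Each camera call takes 0.05 s, during which the arm holds its last target. There are 200 camera calls.

## Task

Shut the key box, the larger of the two open steel boxes: first lift the knob of its folding stay so that the stay's knee comes well past centre and unlocks, let go of the knob, then gently lower the lid until it is fully shut. Leave the small box's lid standing open.

Things in the scene. Friction and masses are not known exactly. Their poses are not given: they have to be found in the camera images.
- key_box: Larger fixed steel box, 160 (x) by 180 (y) by 90 mm high, open. Origin: centre of underside; front faces its -x. Lid hinge line along y at x +80, z 90 mm. Folding stay outside its -y wall: two flat 90 mm bars, pinned at x -45, z 20 mm and to the lid's edge 80 mm from the hinge. The smaller box (100 by 120 by 55 mm) has no stay.
- stay_knob (a point): Centre of the stay's knob, a barrel 24 mm across and 24 long, axis along box y, 36 mm above the rim; pinch its ends from above, it pivots in the fingers. Its path, mm towards box front / up: 4/12 (just past centre), 11/25, 21/36. Locked until lifted; lifted 25 to 36 mm it stays up when let go. Lid shut: knob stands 76 mm above the rim, 107 mm to -y of the box's middle, 156 in front of the hinge.
- key_lid (a joint): Key box lid, rad: 0 propped open (75 degrees up, leaning to the front), grows as it lowers, 1.309 shut. Plate 6 mm thick, underside on the hinge line, reaching 162 mm from the hinge, 186 wide. Stiff hinge: once unlocked it stays at any angle; push its outer face (far side when open, top when shut) with 1 to 5 N at 125 mm from the hinge; the stay folds along.
- small_lid (a joint): Angle of the small box's lid in rad: 0 as it stands open, leaning 10 degrees back from upright, its edge about 155 mm above the shelf; grows as it closes. A stiff hinge holds it. To be left alone.
Mind the look-alikes: they are no part of the job. What is shaped like the part that bears small_lid but blue or red is not meant.

How it is judged:
By the outcome, as a careful person would: the job done as asked, in the order asked, and still so for the second after the job is handed in, with the robot touching nothing.
It also fails if it takes over 51 s, if anything falls off the work surface, if the arm or the gripper's body presses on something with over 40 N, if the wrist force passes 120 N, or if a joint passes its speed limit or range.

## Working session

There is one attempt and no reset: what is moved stays moved. The work goes in short steps, Python scripts to look and compute and a shell command to move; the robot and the scene stay as the last step left them, time stands still between calls to the robot, and variables do not carry over. Pictures are saved under pics/ and viewed, at most 10 in all, crops included, and the job is handed in when it is done.

```bash
mkdir -p pics; cat > h.py <<'E'
import numpy as np, cv2
from workcell import manip, optics, find_in, cut_out
from scipy.spatial.transform import Rotation as R
def cloud(p, T):
    f=200/np.tan(np.radians(p["fovy"])/2)
    K=np.array([[f,0,p["cx"]],[0,f,p["cy"]],[0,0,1]])
    u,v=np.meshgrid(np.arange(640.),np.arange(400.))
    n=cv2.undistortPoints(np.stack([u.ravel(),v.ravel()],1)[:,None],K,np.array(p["distortion"]))[:,0].reshape(400,640,2)
    z=p["range_z"]; X=np.dstack([n*z[...,None],z,np.ones_like(z)])
    W=(X@np.asarray(T).T)[...,:3]; W[z==0]=np.nan
    return W
def tool(s):
    q=s["tcp_rot"]; M=np.eye(4); M[:3,:3]=R.from_quat([q[1],q[2],q[3],q[0]]).as_matrix(); M[:3,3]=s["ee_pos"]; return M
def shoot(name):
    s=manip.state(); p=optics.camera(name)
    T=p["T"] if name!="wrist" else tool(s)@np.array(p["mount"])
    return p,cloud(p,T)
E
python3 - <<'E'
from h import *
s=manip.state(); print(s, manip.tcp_to_grasp); print(tool(s).round(3))
ims=[]
for n in("scene","top","wrist"):
    p,W=shoot(n); ims.append(p["img"]); np.save(n,W)
    for l in("key_box","stay_knob","key_lid","small_lid"):
        for d in cut_out(p,l)[:5]: print(n,l,round(d["score"],2),d["box"],np.nanmedian(W[d["pixels"]],0).round())
cv2.imwrite("pics/a.png",ims[0]);cv2.imwrite("pics/b.png",ims[1]);cv2.imwrite("pics/c.png",ims[2])
E
```

```text
{'time_s': 0.0, 'qpos': array([ 1.01938379e+00,  1.24509733e-01,  1.65164645e+00, -5.13583677e-05,
        1.36746969e+00, -8.26235179e-02]), 'joint_velocities': array([ 2.53095542e-03,  1.17913008e-04, -1.51828405e-03,  7.64547479e-04,
        2.58601651e-03, -7.51304600e-05]), 'tau': array([-3.03507159e-04, -4.17614007e+01, -3.59931636e+01,  7.73849641e-02,
        4.94403101e-02, -1.64255425e-04]), 'ee_pos': array([293.39801854, 579.3141769 , 213.40032552]), 'tcp_rot': array([-2.93019501e-04,  2.32248904e-01,  9.72655855e-01, -9.73786856e-04]), 'ft_force': array([-0.1294198 ,  0.44012812,  0.69234121]), 'ft_torque': array([0.0033982 , 0.00606504, 0.00274479]), 'grip_force': 0.0, 'finger_gap': 95.35256281251573} 18.8
[[-8.92000e-01  4.52000e-01 -1.00000e-03  2.93398e+02]
 [ 4.52000e-01  8.92000e-01 -2.00000e-03  5.79314e+02]
 [ 0.00000e+00 -2.00000e-03 -1.00000e+00  2.13400e+02]
 [ 0.00000e+00  0.00000e+00  0.00000e+00  1.00000e+00]]
scene key_box 0.6 [245.1, 21.6, 84.4, 160.9] [537. 161.  52.]
scene key_box 0.43 [260.5, 119.5, 60.7, 34.4] [507.  53. 126.]
scene stay_knob 0.85 [260.6, 126.3, 53.5, 30.2] [504.  55. 123.]
scene key_lid 0.87 [287.2, 22.7, 42.8, 118.5] [570. 126. 213.]
scene small_lid 0.94 [419.8, 271.6, 81.2, 96.8] [ 605. -370.  113.]
scene small_lid 0.77 [270.2, 241.0, 18.5, 97.3] [ 377. -227.  133.]
scene small_lid 0.69 [361.0, 179.3, 46.2, 85.1] [ 584. -169.  112.]
scene small_lid 0.63 [459.5, 169.5, 76.7, 83.9] [ 782. -236.  110.]
top key_box 0.61 [158.9, 148.6, 115.4, 92.1] [536. 161.   8.]
top stay_knob 0.79 [252.7, 170.7, 20.9, 62.1] [480.  58. 132.]
top key_lid 0.64 [154.5, 147.2, 120.0, 35.5] [573. 143. 229.]
top small_lid 0.87 [360.6, 251.3, 62.9, 23.4] [ 379. -216.  119.]
top small_lid 0.79 [427.3, 148.9, 65.5, 18.0] [ 605. -363.  115.]
top small_lid 0.7 [335.1, 153.8, 62.7, 24.0] [ 585. -164.  115.]
top small_lid 0.66 [367.4, 64.4, 57.7, 31.9] [ 782. -230.  115.]
```

View pics/a.png

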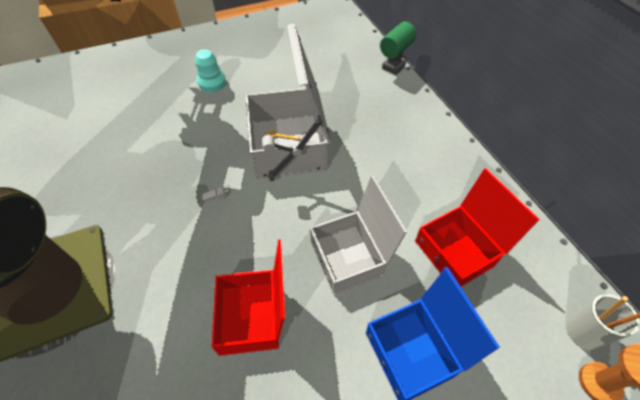

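View pics/b.png

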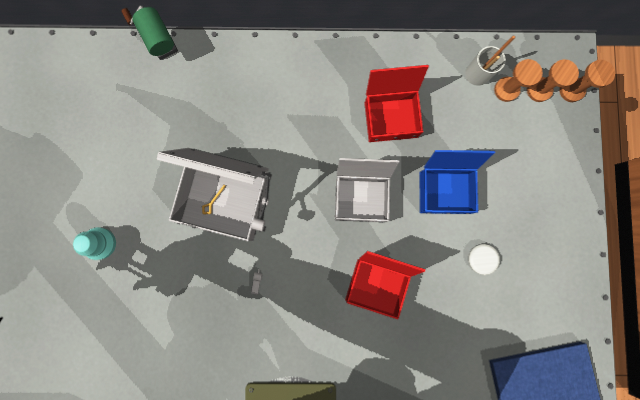

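Scene picture: the open key box is at (287,130) with its dark stay at (295,150) and a pale knob at about (270,141). In the top view the box is at (218,195), and the knob is at (258,225). Look-alikes for the small box at top view pixels: grey (362,190), which is the real one, red (395,105) and (380,285), blue (450,185). The only stay and knob are on the big box. Next I fit the box pose.

```bash
python3 - <<'E'
from h import *
top=np.load("top.npy");sc=np.load("scene.npy")
from scipy.optimize import least_squares
for n,W in(("top",top),("scene",sc)):
    P=W.reshape(-1,3)
    m=(np.abs(P[:,2]-89)<7)&(np.hypot(P[:,0]-530,P[:,1]-160)<150)
    Q=P[m]; r=cv2.minAreaRect(Q[:,:2].astype(np.float32)); print(n,len(Q),np.median(Q[:,2]),r)
    # lid plane z>110
    m=(P[:,2]>180)&(np.hypot(P[:,0]-570,P[:,1]-140)<130)
    Q=P[m]; c=Q.mean(0); u,s,v=np.linalg.svd(Q-c,full_matrices=0); print("lid",len(Q),c.round(),v.round(3),s.round(), Q.max(0).round(),Q.min(0).round())
a=cv2.imread("pics/a.png")[10:200,200:360];b=cv2.imread("pics/b.png")[130:260,140:300]
cv2.imwrite("pics/d.png",np.hstack([cv2.resize(a,(400,475)),cv2.resize(b,(400,475))]))
for v in range(205,240,4):
    print(v,[tuple(int(x) if x==x else -1 for x in top[v,u]) for u in range(244,274,4)])
E
```

```text
top 507 89.43247368394861 ((525.9528198242188, 149.41122436523438), (201.20864868164062, 168.2027130126953), 75.53211975097656)
lid 1326 [566. 149. 235.] [[-0.24  -0.971 -0.004]
 [ 0.382 -0.091 -0.919]
 [ 0.892 -0.222  0.393]] [1975.  788.  143.] [606. 243. 252.] [532.  55. 180.]
scene 551 87.30481711221466 ((525.6627197265625, 149.86422729492188), (203.38758850097656, 166.50173950195312), 76.18476104736328)
lid 838 [562. 134. 233.] [[-0.223 -0.973 -0.061]
 [-0.384  0.03   0.923]
 [-0.896  0.23  -0.38 ]] [1667.  608.  113.] [605. 244. 249.] [530.  56. 180.]
205 [(510, 114, 0), (510, 104, 1), (510, 95, 4), (503, 74, 90), (507, 71, 39), (502, 55, 106), (511, 57, -2), (511, 47, 2)]
209 [(500, 113, 3), (501, 104, 2), (500, 94, 5), (494, 74, 89), (500, 74, 19), (494, 55, 102), (501, 57, 2), (501, 47, 1)]
213 [(491, 113, 3), (491, 103, 6), (491, 94, 4), (487, 77, 68), (491, 76, 0), (492, 66, -1), (492, 57, 0), (492, 47, 1)]
217 [(481, 113, 6), (482, 104, 2), (477, 83, 87), (479, 79, 51), (475, 62, 119), (482, 66, 0), (482, 57, -1), (482, 47, 0)]
221 [(472, 113, 2), (472, 103, 6), (466, 76, 136), (466, 68, 135), (466, 60, 134), (466, 52, 128), (472, 56, 3), (472, 47, 2)]
225 [(462, 112, 7), (463, 103, 2), (458, 76, 137), (458, 68, 134), (458, 60, 136), (463, 65, 1), (463, 56, 0), (463, 47, 0)]
229 [(453, 112, 3), (453, 103, 2), (451, 85, 64), (450, 69, 127), (450, 60, 132), (453, 63, 26), (454, 56, -3), (454, 47, -1)]
233 [(444, 112, 3), (442, 90, 91), (443, 88, 46), (444, 84, 2), (444, 75, -1), (444, 66, -4), (444, 56, -2), (444, 46, 1)]
237 [(434, 109, 25), (433, 91, 88), (434, 90, 27), (434, 84, 0), (434, 75, -1), (435, 65, 0), (435, 56, 0), (435, 46, -2)]
```

View pics/d.png

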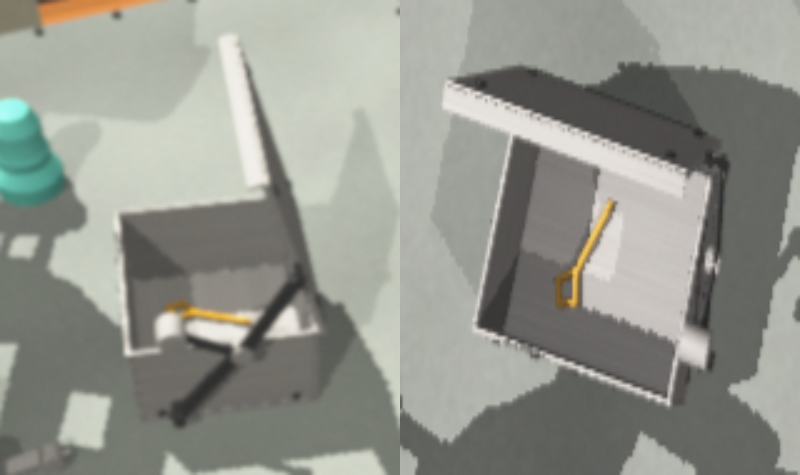

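```bash
cat > fit.py <<'E'
from h import *
def fit(W,yaw,c0):
    # box frame from rim lines: mid of wall tops
    P=W.reshape(-1,3); c,s=np.cos(yaw),np.sin(yaw); Rm=np.array([[c,s],[-s,c]])
    B=(P[:,:2]-c0)@Rm.T; z=P[:,2]
    k=np.abs(z-90)<6
    o={}
    for n,m,ax in(("left",k&(abs(B[:,0]+10)<55)&(abs(B[:,1]-88)<12),1),("right",k&(abs(B[:,0]+0)<30)&(abs(B[:,1]+88)<8),1),("front",k&(abs(B[:,1])<75)&(abs(B[:,0]+78)<12),0)):
        q=B[m]
        if len(q)<8: continue
        l=np.polyfit(q[:,1-ax],q[:,ax],1); print(n,len(q),"line slope deg",np.degrees(np.arctan(l[0])).round(2),"lo/med/hi",np.percentile(q[:,ax],[3,50,97]).round(1),"z",np.median(z[m]).round(1))
E
python3 - <<'E'
from fit import *
yaw=np.radians(-13.7); c0=np.array([525,150.])
for n in("top","scene"): print(n); fit(np.load(n+".npy"),yaw,c0)
top=np.load("top.npy").reshape(-1,3); c,s=np.cos(yaw),np.sin(yaw); Rm=np.array([[c,s],[-s,c]])
for n in("top","scene"):
    P=np.load(n+".npy").reshape(-1,3); m=(P[:,2]>110)&(P[:,2]<145)&(np.hypot(P[:,0]-462,P[:,1]-66)<26)
    B=(P[m,:2]-c0)@Rm.T; print(n,m.sum(),np.percentile(B,[2,50,98],axis=0).round(1),np.percentile(P[m,2],[2,50,90,98]).round(1))
p=optics.camera("wrist");print(np.array(p["mount"]).round(3),p["fovy"])
E
```

```text
top
left 115 line slope deg -0.22 lo/med/hi [95.5 97.1 99.7] z 89.2
right 11 line slope deg -16.36 lo/med/hi [-92.9 -90.9 -80.1] z 89.7
front 131 line slope deg 0.25 lo/med/hi [-82.  -80.  -78.1] z 89.8
scene
left 107 line slope deg -0.42 lo/med/hi [93.4 97.  99.4] z 87.0
front 98 line slope deg 0.09 lo/med/hi [-82.3 -80.2 -78.2] z 87.9
top 159 [[ -54.1 -108.4]
 [ -41.6  -97.4]
 [ -18.4  -85.3]] [115.8 134.1 138.3 139.1]
scene 210 [[ -54.  -109.1]
 [ -41.2 -101. ]
 [ -19.1  -86.2]] [112.7 130.3 135.9 137. ]
[[-1.00000e-03 -9.63000e-01 -2.70000e-01  7.49830e+01]
 [ 1.00000e+00 -1.00000e-03  0.00000e+00  2.10000e-02]
 [-1.00000e-03 -2.70000e-01  9.63000e-01 -1.71274e+02]
 [ 0.00000e+00  0.00000e+00  0.00000e+00  1.00000e+00]] 59.832056224068914
```

```bash
python3 -m handwheel '[[-0.03,-0.03,-0.04,0,0.095],[-0.07,-0.07,-0.04,0,0.095],[-0.11,-0.11,-0.04,0,0.095],[-0.15,-0.15,-0.04,-0.05,0.095],[-0.19,-0.19,-0.04,-0.1,0.095],[-0.23,-0.23,-0.04,-0.15,0.095],[-0.27,-0.27,-0.04,-0.2,0.095],[-0.31,-0.31,-0.04,-0.227,0.095],[-0.35,-0.35,-0.04,-0.227,0.095],[-0.382,-0.382,-0.04,-0.227,0.095]]' 10
cat > look.py <<'E'
import sys
from fit import *
yaw=np.radians(-13.9); c,s=np.cos(yaw),np.sin(yaw); Rm=np.array([[c,s],[-s,c]])
cb=np.array([525,150.])+Rm.T@np.array([-2,9.3])
def tob(P): return np.c_[(P[:,:2]-cb)@Rm.T,P[:,2]]
if __name__=="__main__":
    print("box",cb); st=manip.state(); T=tool(st); print("tcp",T.round(3)[:3], "in box",tob(T[:3,3][None]).round(1),st["ft_force"].round(1))
    p,W=shoot("wrist"); fit(W,yaw,cb)
    for d in cut_out(p,"stay_knob")[:3]:
        Q=W[d["pixels"]]; Q=Q[~np.isnan(Q[:,0])]; B=tob(Q); print("knob",round(d["score"],2),d["box"],len(Q),np.percentile(B,[3,50,97],axis=0).round(1))
    P=W.reshape(-1,3); P=P[~np.isnan(P[:,0])]; B=tob(P); m=(B[:,2]>112)&(B[:,2]<185)&(B[:,1]<-80)&(B[:,1]>-135)&(abs(B[:,0]+50)<50)
    B=B[m]; 
    if len(B): t=B[B[:,2]>np.percentile(B[:,2],97)-2]; print(m.sum(),np.percentile(B,[2,50,98],axis=0).round(1),"crest",np.median(t,0).round(1))
    cv2.imwrite("pics/"+sys.argv[1],p["img"])
E
python3 look.py w1.png
```

```text
time_s: 2.05
ee_pos: [462.2, 64.4, 255.0]
tcp_rot: [0.001, 0.121, 0.993, 0.0]
ft_force: [-0.1, -0.3, 0.8]
finger_gap: 95.0
grip_force: 0.0
box [525.29268783 159.50811936]
tcp [[-9.71000e-01  2.41000e-01  1.00000e-03  4.62235e+02]
 [ 2.41000e-01  9.71000e-01 -0.00000e+00  6.44220e+01]
 [-1.00000e-03  0.00000e+00 -1.00000e+00  2.54997e+02]] in box [[ -38.4 -107.5  255. ]] [-0.1 -0.3  0.8]
left 740 line slope deg -0.15 lo/med/hi [86.6 87.8 91. ] z 90.4
right 240 line slope deg -0.48 lo/med/hi [-88.5 -86.7 -84.7] z 91.0
front 767 line slope deg -0.09 lo/med/hi [-79.8 -78.2 -76.2] z 90.9
knob 0.86 [310.6, 175.2, 27.2, 144.4] 1086 [[ -50.7 -115.8  101.4]
 [ -35.5 -105.3  136.3]
 [  40.   -95.2  149.4]]
812 [[ -51.4 -116.6  114.7]
 [ -41.5 -105.4  136.9]
 [ -10.5  -94.3  139.7]] crest [ -40.1 -105.1  138.5]
```

```bash
python3 -c "
import cv2;a=cv2.imread('pics/w1.png')[120:360,200:520];cv2.imwrite('pics/w1c.png',cv2.resize(a,None,fx=2,fy=2))"
```

```text
(no output)
```

View pics/w1c.png

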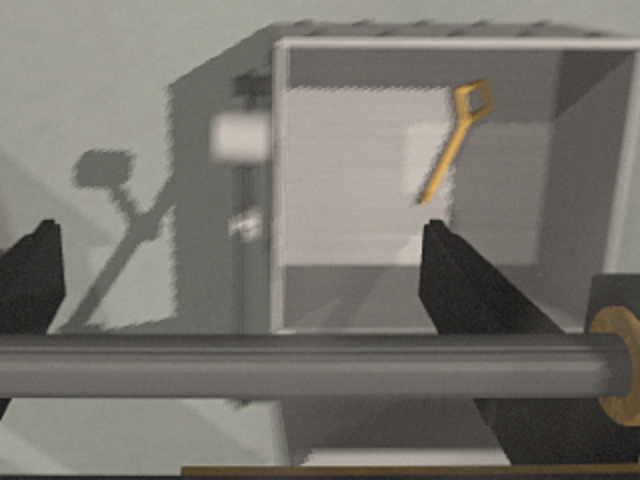

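Wrist crop: the knob is at crop (240,137), on the stay outside the -y wall and lying between the open fingers. The yellow key inside the box at (460,130) isn't it. Two views agree on the knob's height, about 126 mm. Descending and pinching.

```bash
python3 -m handwheel '[[0.002,0.002,0.03,0,0.095],[0.002,0.002,0.07,0,0.08],[0.002,0.002,0.11,0,0.07],[0.002,0.002,0.135,0,0.06],[0.002,0.002,0.146,0,0.05],[0.002,0.002,0.146,0,0.04],[0.002,0.002,0.146,0,0.03],[0.002,0.002,0.146,0,0.015],[0.002,0.002,0.146,0,0.015],[0.002,0.002,0.146,0,0.015]]' 12
```

```text
time_s: 3.4
ee_pos: [460.8, 67.3, 109.8]
tcp_rot: [0.001, 0.121, 0.993, -0.002]
ft_force: [-2.4, -6.0, 3.4]
finger_gap: 24.0
grip_force: 12.0
```

```bash
python3 -m handwheel '[[0.001,-0.001,-0.003,0,0.015],[0.002,-0.001,-0.006,0,0.015],[0.003,-0.001,-0.009,0,0.015],[0.004,-0.001,-0.012,0,0.015],[0.006,-0.001,-0.016,0,0.015],[0.008,-0.001,-0.020,0,0.015],[0.011,-0.001,-0.025,0,0.015],[0.014,-0.001,-0.029,0,0.015],[0.017,-0.001,-0.032,0,0.015],[0.017,-0.001,-0.032,0,0.015]]' 20; python3 - <<'E'
from look import *
st=manip.state(); print(tob(st["ee_pos"][None]),st["ft_force"])
p,W=shoot("top")
for d in cut_out(p,"stay_knob")[:2]:
    Q=W[d["pixels"]]; print(d["score"],d["box"])
cv2.imwrite("pics/t2.png",p["img"])
E
```

```text
time_s: 4.65
ee_pos: [443.6, 71.6, 141.0]
tcp_rot: [0.0, 0.121, 0.993, -0.001]
ft_force: [0.6, -4.7, -0.1]
finger_gap: 23.6
grip_force: 20.0
[[ -58.20169569 -104.98215158  140.99246275]] [ 0.63816178 -4.69786571 -0.11671381]
0.42 [262.4, 178.1, 9.4, 20.0]
```

```bash
python3 -m handwheel '[[0,0,0,0,0.03],[0,0,0,0,0.04],[0,0,0,0,0.05],[0,0,0,0,0.06],[0,0,-0.01,0,0.06],[0,0,-0.03,0,0.06],[0,0,-0.06,0,0.06],[0,0,-0.09,0,0.06],[0,0,-0.12,0,0.06],[0,0,-0.13,0,0.06]]' 10; python3 look.py w2.png; python3 -c "
import cv2;a=cv2.imread('pics/w2.png')[100:360,200:520];cv2.imwrite('pics/w2c.png',cv2.resize(a,None,fx=2,fy=2))"
```

```text
time_s: 6.0
ee_pos: [444.7, 72.1, 273.7]
tcp_rot: [0.002, 0.121, 0.993, 0.0]
ft_force: [0.6, 0.1, -0.1]
finger_gap: 59.9
grip_force: 0.0
box [525.29268783 159.50811936]
tcp [[-9.71000e-01  2.39000e-01  5.00000e-03  4.44707e+02]
 [ 2.39000e-01  9.71000e-01  0.00000e+00  7.20740e+01]
 [-4.00000e-03  1.00000e-03 -1.00000e+00  2.73673e+02]] in box [[ -57.2 -104.2  273.7]] [ 0.6  0.1 -0.1]
left 602 line slope deg -0.23 lo/med/hi [87.2 88.3 91.5] z 90.4
right 209 line slope deg 0.25 lo/med/hi [-88.5 -86.6 -84.7] z 91.1
front 713 line slope deg -0.03 lo/med/hi [-79.7 -78.3 -76.1] z 90.9
knob 0.9 [305.8, 179.6, 27.6, 109.1] 1364 [[ -66.8 -116.2    1.3]
 [ -49.9 -104.7  162.7]
 [  71.4  -94.8  170. ]]
knob 0.18 [334.5, 316.9, 226.5, 22.8] 1766 [[ 13.1 -91.2 202.6]
 [ 20.8 -69.3 243.2]
 [ 37.4  58.3 246. ]]
1068 [[ -67.  -116.9  115.1]
 [ -54.6 -104.7  166.3]
 [  -3.9  -94.   170.2]] crest [ -55.8 -105.5  169.1]
```

View pics/w2c.png

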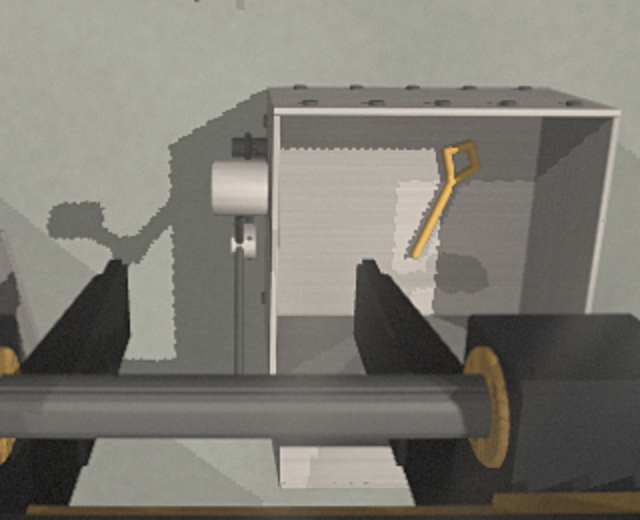

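Wrist picture: the knob (crop 240,187) stands free, about 30 mm higher and 16 mm forward, so the stay is unlocked and stays up. Next I go over and behind the lid with the fingers closed.

```bash
python3 -m handwheel '[[0,0,-0.02,0,0.03],[-0.02,0.02,-0.03,0,0.0],[-0.05,0.04,-0.03,0,0.0],[-0.08,0.07,-0.03,0,0.0],[-0.11,0.1,-0.03,0,0.0],[-0.14,0.125,-0.03,0,0.0],[-0.158,0.125,-0.03,0,0.0],[-0.158,0.125,0,0,0.0],[-0.158,0.125,0.04,0,0.0],[-0.158,0.125,0.06,0,0.0]]' 10; python3 - <<'E'
from look import *
st=manip.state(); print(tob(st["ee_pos"][None]),st["ft_force"],st["qpos"])
p,W=shoot("scene"); B=tob(W.reshape(-1,3)); B=B[~np.isnan(B[:,0])]
m=(B[:,2]>130)&(abs(B[:,1]-20)<80)&(B[:,0]<62)&(B[:,0]>-20)
print(m.sum(),np.polyfit(B[m,2],B[m,0],1),np.percentile(B[m],[2,98],axis=0))
p,W=shoot("top"); B=tob(W.reshape(-1,3)); B=B[~np.isnan(B[:,0])]
m=(B[:,2]>180)&(B[:,2]<255)&(abs(B[:,1]-20)<80)&(B[:,0]<62)&(B[:,0]>-20)
print(m.sum(),np.percentile(B[m],[2,50,98],axis=0))
E
```

```text
time_s: 7.35
ee_pos: [625.6, 154.5, 207.8]
tcp_rot: [-0.002, 0.121, 0.993, -0.001]
ft_force: [0.2, -0.3, 1.1]
finger_gap: 0.6
grip_force: 0.0
[[ 98.60664706  19.21308511 207.809035  ]] [ 0.2160481  -0.25199295  1.10582447] [ 1.58910380e-01  1.18767488e-01  1.66739120e+00 -2.67980960e-04
  1.35985498e+00 -1.16930716e+00]
955 [ -0.46912912 135.20636457] [[ 13.29202042 -56.68006467 153.77740221]
 [ 60.59459217  91.05319884 243.2143474 ]]
369 [[ 13.52958276 -59.13291258 181.90057908]
 [ 31.5799627  -39.38154236 231.36845658]
 [ 50.88605297 -11.09122947 244.51527256]]
```

Fit: unlocking has already brought the lid down to about 65° up, with its edge at x≈13, z≈240. I push it along its arc, checking the force.

```bash
python3 -m handwheel '[[0.015,0,0,0,0],[0.03,0,0,0,0],[0.042,0,0.001,0,0],[0.05,0,0.001,0,0],[0.054,0,0.002,0,0],[0.057,0,0.003,0,0],[0.06,0,0.004,0,0],[0.063,0,0.005,0,0],[0.066,0,0.0065,0,0],[0.070,0,0.009,0,0]]' 10; cat > lid.py <<'E'
from look import *
def rep():
    st=manip.state(); print("tcp",tob(st["ee_pos"][None]).round(1),"F",(st["ft_force"]).round(1))
    p,W=shoot("scene"); B=tob(W.reshape(-1,3)); B=B[~np.isnan(B[:,0])]
    m=(B[:,2]>98)&(B[:,2]<245)&(B[:,1]>-85)&(B[:,1]<-72)&(B[:,0]<75)&(B[:,0]>-95)
    print(m.sum(),"lid deg",np.percentile(np.degrees(np.arctan2(B[m,2]-90,80-B[m,0])),[10,50,90]).round(1))
    for d in cut_out(p,"key_lid")[:1]:
        Q=tob(W[d["pixels"]]); Q=Q[~np.isnan(Q[:,0])]; print("lid",d["score"],np.percentile(np.degrees(np.arctan2(Q[:,2]-90,80-Q[:,0])),[10,50,90]).round(1),np.percentile(Q,[3,97],axis=0).round())
    return p
if __name__=="__main__": rep()
E
python3 lid.py
```

```text
time_s: 8.7
ee_pos: [558.9, 172.4, 201.7]
tcp_rot: [-0.0, 0.121, 0.993, 0.0]
ft_force: [2.5, 0.6, 1.9]
finger_gap: 0.6
grip_force: 1.3
tcp [[ 29.5  20.6 201.7]] F [2.5 0.6 1.9]
197 lid deg [58.2 60.9 66.1]
lid 0.67 [57.1 61.  70.6] [[-11. -93.  92.]
 [ 82.  88. 230.]]
```

```bash
python3 -m handwheel '[[0.003,0,0.002,0,0],[0.0072,0,0.0041,0,0],[0.0126,0,0.0079,0,0],[0.0178,0,0.0119,0,0],[0.0227,0,0.0162,0,0],[0.0275,0,0.0207,0,0],[0.032,0,0.0255,0,0],[0.0362,0,0.0305,0,0],[0.0402,0,0.0357,0,0],[0.0439,0,0.0411,0,0]]'; python3 lid.py
```

```text
time_s: 10.05
ee_pos: [516.0, 182.8, 160.0]
tcp_rot: [-0.0, 0.121, 0.993, -0.0]
ft_force: [-0.0, -0.1, 1.2]
finger_gap: 0.2
grip_force: 0.8
tcp [[-14.6  20.3 160. ]] F [-0.  -0.1  1.2]
336 lid deg [32.2 33.5 40.4]
lid 0.56 [31.6 33.7 46. ] [[-63. -92.  93.]
 [ 80.  81. 175.]]
```

```bash
python3 -m handwheel '[[0.0034,0,0.0056,0,0],[0.0065,0,0.0114,0,0],[0.0092,0,0.0173,0,0],[0.0117,0,0.0234,0,0],[0.0139,0,0.0296,0,0],[0.0157,0,0.0358,0,0],[0.0172,0,0.0422,0,0],[0.0184,0,0.0487,0,0],[0.0188,0,0.052,0,0],[0.0192,0,0.0552,0,0]]'; python3 lid.py
```

```text
time_s: 11.4
ee_pos: [497.8, 187.4, 105.1]
tcp_rot: [-0.0, 0.121, 0.993, -0.0]
ft_force: [0.2, -0.8, 0.4]
finger_gap: 0.4
grip_force: 0.5
tcp [[-33.4  20.5 105.1]] F [ 0.2 -0.8  0.4]
262 lid deg [5.5 6.6 9.2]
lid 0.72 [ 5.6  7.5 23.4] [[-77. -91.  93.]
 [ 78.  83. 106.]]
```

```bash
python3 -m handwheel '[[0,0,0.0015,0,0],[0,0,0.003,0,0],[0,0,0.0045,0,0],[0,0,0.006,0,0],[0,0,0.007,0,0],[0,0,0.008,0,0],[0,0,0.0085,0,0],[0,0,0.009,0,0],[0,0,0.0095,0,0],[0,0,0.0095,0,0]]'; python3 lid.py
```

```text
time_s: 12.75
ee_pos: [497.8, 187.4, 96.2]
tcp_rot: [-0.0, 0.121, 0.993, -0.0]
ft_force: [-1.9, -0.6, 5.2]
finger_gap: 0.6
grip_force: 2.1
tcp [[-33.4  20.5  96.2]] F [-1.9 -0.6  5.2]
6 lid deg [31.2 46.4 53.1]
lid 0.85 [ 1.6  3.6 19.1] [[-74. -90.  92.]
 [ 76.  77.  96.]]
```

```bash
python3 -m handwheel '[[0,0,0.0003,0,0],[0,0,0.0006,0,0],[0,0,0.0009,0,0],[0,0,0.0012,0,0],[0,0,0.0012,0,0],[0,0,0.0015,0,0],[0,0,0.0015,0,0],[0,0,0.0015,0,0],[0,0,0.0015,0,0],[0,0,0.0015,0,0]]'; python3 lid.py
```

```text
time_s: 14.1
ee_pos: [497.9, 187.4, 96.2]
tcp_rot: [-0.0, 0.121, 0.993, -0.0]
ft_force: [-6.8, -1.7, 12.2]
finger_gap: 0.2
grip_force: 6.2
tcp [[-33.3  20.5  96.2]] F [-6.8 -1.7 12.2]
2 lid deg [ 7.7 25.  42.3]
lid 0.74 [ 1.6  3.6 19.6] [[-74. -90.  92.]
 [ 76.  80.  96.]]
```

The lid is on its stop: TCP z stays at 96.2 while the force rises. Backing off straight up and checking.

```bash
python3 -m handwheel '[[0,0,-0.002,0,0],[0,0,-0.006,0,0],[0,0,-0.02,0,0],[0,0,-0.04,0,0],[0,0,-0.07,0,0],[0,0,-0.1,0,0],[0,0,-0.13,0,0],[0,0,-0.16,0,0],[0,0,-0.18,0,0],[0,0,-0.18,0,0]]'; python3 - <<'E'
from lid import *
p=rep(); q,W=shoot("wrist"); B=tob(W.reshape(-1,3)); B=B[~np.isnan(B[:,0])]
m=(abs(B[:,1])<80)&(B[:,0]>-75)&(B[:,0]<70)&(B[:,2]<140)
print(m.sum(),"slope deg",np.degrees(np.arctan(np.polyfit(B[m,0],B[m,2],1))),np.percentile(B[m,2],[5,50,95]))
m=(B[:,1]<-97)&(B[:,1]>-120)&(B[:,2]>130)&(B[:,2]<200); print("knob",np.median(B[m],0),np.percentile(B[m,2],97))
cv2.imwrite("pics/end.png",p["img"])
E
```

```text
time_s: 15.45
ee_pos: [498.7, 187.6, 277.0]
tcp_rot: [0.002, 0.121, 0.993, 0.001]
ft_force: [0.0, -0.5, 0.0]
finger_gap: 0.7
grip_force: 0.0
tcp [[-32.5  20.9 277. ]] F [ 0.  -0.5  0. ]
2 lid deg [20.1 21.  21.8]
lid 0.9 [ 1.4  3.  15.9] [[-77. -91.  91.]
 [ 77.  88.  96.]]
17603 slope deg [-2.71797224e-03  8.94108587e+01] [96.0313999  97.24147267 98.50154929]
knob [ -77.42227535 -106.05227971  177.36677812] 179.7837832213232
```

View pics/end.png

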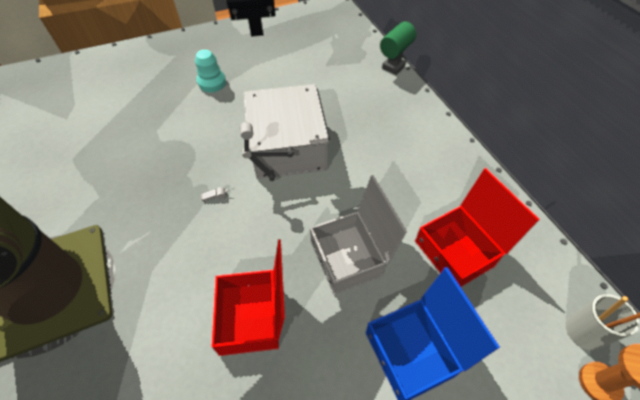

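The final picture shows the key box shut at (285,120), with its lid level (slope 0.00°) and the knob folded at (246,130). The small grey box at (355,240) is still open, and the robot is clear of everything.

```bash
python3 -c "
from workcell import manip; print(manip.close_job())"
```

```text
the job is handed in; nothing more can be done
None
```

The key box is fully shut: I lifted its stay knob past centre, let it go, then lowered the lid gently; the small box's lid is still open, and the job was handed in at about 15.5 s.

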